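# Free a sagging bolt and hold the rack bay's gate ajar

## Task

Lift the amber cover gently all the way back onto its stop, then take the red knob of the gate's sagging bolt, lift it over the keeper's bent lip while pulling it sideways until the bolt is clear of the keeper, and swing the yellow gate ajar by that knob, its free edge about 70 mm out. Finish still gripping the knob and holding the self-closing gate there; do not throw it wide open, and leave the other things on the bench and on the bay's roof where they stand.

Things in the scene. Friction and masses are not known exactly. Their poses are not given: they have to be found in the camera images.
- bay: white tube-rack bay, fixed to the bench, may be yawed. Origin on the bench below the middle of its front, in the shut gate's plane; x points into the machine, y left as one faces the front, z up. Offsets below are in this frame with the gate shut. Machine block: x 75 to 275 mm, y -160 to 160 mm, up to z 197 mm.
- keeper_lip (a point): middle of the upper edge of the brass keeper's bent-up lip, on the fixed white post right of the gate (post y -143 to -97 mm, 105 mm high), at (0, -108, 117) mm. The lip is 12 mm high, 6 mm thick along the bolt, between two upright horns (x +-13 to +-19 mm) whose tops are at z 145 mm.
- cover (a joint): hinge of the amber see-through cover over the bolt (plate 98 mm deep from the hinge, 130 mm wide, 5 mm thick). 0 = lying level over the bolt, 2.0 rad = leaning back on its stop; it starts between 0 and 0.3. Stiff hinge: it stays where it is left (about 0.1 N m). It turns about the bay's y axis through point cover_hinge; the tab goes up and then back.
- cover_hinge (a point): fixed point on the cover's hinge line, in the middle of its width, at (85, -55, 205) mm in the bay's frame
- cover_tab (a point): point to grip on the cover's orange tab: a tongue that sticks out of the front edge, 16 mm wide (along the hinge line), 8 mm thick; this point lies 130 mm from the hinge, 32 mm beyond the plate's edge and 20 mm from the tab's end. Pinched across its 16 mm width from above, with the hand kept upright, it turns between the fingers as the cover swings.
- bolt_knob (a point): point to grip on the bolt's red knob, on its axis, 18 mm below its top; upright round post 16 mm across, 46 mm long, standing on the bolt's rod (gripping point 28 mm above the rod's upper side). At rest at (0, -30, 154) mm in the bay's frame; it moves with the bolt and the gate. Steel cradles beside the rod, 40 to 50 mm either side of the knob, reach up to 24 mm below this point.
- knob: the red knob itself (its origin is not at the knob: use point bolt_knob)
- bolt_lift (a joint): how far the bolt is lifted in its worn guides, m: 0 = sagging (rest), at most 0.014. The bolt is about 0.16 kg and falls back when let go. At 0 the nose of the bolt (block 24 mm high, 12 mm thick at its end) hangs 5 mm behind the keeper's lip and overlaps it by 7 mm, so it must be lifted between 8 and 14 mm while it is drawn.
- bolt_draw (a joint): how far the bolt is drawn, m, along the gate towards the gate's hinge (bay's +y with the gate shut): 0 = home, at most 0.045. It catches the lip at 0.005 unless lifted; from 0.026 on the nose is clear of the keeper and the gate can swing. Friction about 2 N; it stays where it is left.
- gate (a joint): yellow-framed clear gate, 210 mm wide from hinge to free edge, 14 mm thick, top edge at z 105 mm. 0 = shut, opens towards the bay's front (-x of the bay, free edge coming out) up to 1.2 rad. A spring shuts it with 0.2 N m at 0 rising to 0.33 N m at 0.33 rad. Seen from above it opens clockwise about gate_hinge. Free edge 70 mm out = 0.34 rad.
- gate_hinge (a point): fixed point on the gate's upright hinge line at the height of its top edge, at (0, 120, 105) mm in the bay's frame
- gate_edge (a point): top corner of the gate's free edge, 210 mm from the hinge line, at (0, -90, 105) mm in the bay's frame when shut
- bottle: clear glass jar with a blue cap, 64 mm across, 110 mm tall, standing on the bench beside the keeper post; origin at the centre of its underside; leave it alone
- tip_box: pipette tip box, black with a clear lid, 75 x 120 x 52 mm, lying on the roof of the bay towards its back; origin at the centre of its underside; leave it alone
- tube_rack: dark grey rack with white microtubes, 75 x 130 x 41 mm, on the bench in front of the gate's hinge side; origin at the centre of its underside; leave it alone
- spare_rack: empty black rack, 75 x 130 x 30 mm, on the bench to a side; origin at the centre of its underside; leave it alone
- beaker: glass beaker, 70 mm across, 90 mm tall, on the bench to a side; origin at the centre of its underside; leave it alone
- timer: white bench timer, 70 x 70 x 30 mm, on the bench to a side; origin at the centre of its underside; leave it alone
- jar: amber jar with an orange cap, 60 mm across, 80 mm tall, on the bench to a side; origin at the centre of its underside; leave it alone

How it is judged:
By the outcome, as a careful person would: the job done as asked, in the order asked, and still so for the second after the job is handed in, while the arm keeps its last pose, push and grip.
It also fails if it takes over 58 s, if anything falls off the work surface, if the arm or the gripper's body presses on something with over 40 N, if the wrist force passes 120 N, or if a joint passes its speed limit or range.

## Robot

A 6-joint arm with a two-finger parallel gripper is mounted at the origin on the work surface. World frame = base frame: x ahead of the robot, y to its left, z up, the work surface at z = 0. Lengths are in m, angles in rad, forces in N, time in s.
With the tool pointing down it reaches from about 0.225 to 0.875 m from the base axis. Payload 3.4 kg.
Tool frame: the origin (TCP) lies between the finger pads; the fingertips stand 8 mm ahead of it and the grasp point (between the pads) lies 11 mm behind it; z points along the fingers, y is the line along which they close (so a half turn about z gives the same grasp; the last joint's range is limited). The gripper opens to 85 mm and grips with 20 to 120 N. Pads are 22 mm wide; open, the fingers measure 114 mm over their backs; the gripper's body (76 mm by 85 mm) begins 54 mm behind the grasp point. The pads swing forward as they close: fully open they stand 13 mm farther back than shut.
Start: joints at [1.081, 0.276, 1.505, -0, 1.361, -0.121], TCP at [0.207, 0.536, 0.202] pointing down, gripper open.
Joint ranges: [-2.89, 2.89], [-0.75, 2.08], [0.22, 2.7], [-1.18, 4.32], [0.11, 2.71], [-2.7, 2.7]. Speed limits (rad/s): [2.57, 2.57, 3.14, 3.14, 3.14, 3.14].

## Interface

Orientations are given as a unit quaternion [w, x, y, z].
In Python, from rig import manip gives the robot as it stands.
- The arm moves only by the tool move_arm, never from a script. Its argument "deltas" is a list that holds one entry, the list of rows, each a list of 5 numbers: the shift along the tool's x, y, z normalised to -1 to 1, where 1 is 80 cm, then the turn about the tool's z normalised to -1 to 1, where 1 is 120 degrees, then the closure, from -1 (fully open) to 1 (shut). In form: [[[tx, ty, tz, twist, grip], ...]]. A call has 1 to 12 rows; each row is the pose to reach, as a shift and turn from the pose commanded when the call began, along the tool's axes at that moment; what a row does not reach only later rows make up. A row lasts 1/10 s, in which the tool goes at most 50 mm and 8.59 degrees, less where a joint would pass 70% of its speed; a pose out of reach is approached as far as the arm can. A call with a number of a shift or a turn outside -1 to 1 is refused whole. A call with a gripper value outside its range is refused whole. The fingers move at their own pace and stop on an object; "squeeze" is the grip in N (left out, the last holds). Time passes only in rows, so rows that repeat a pose let the fingers close. It gives the time, the measured TCP pose, the force, the opening and the grip force at its end, in the units of the state.
- manip.get_state(): the state, without advancing time (a new reading comes with each control period).
- manip.get_image(name): name is "side" or "top"; returns the picture (420x560x3 uint8, red, green, blue); there is no depth.
- manip.camera_params(name): a dict with "fx", "fy", "cx", "cy" (pixels), "R" (3x3) and "t" (3): a world point X has camera coordinates R X + t. Camera axes: x right, y down, z forward; pixel columns grow to the right and rows downward; lengths in m; the calibration is good to about 2 mm. A picture is of the moment at which its call begins. camera_params takes no time and is no camera call.
- manip.sign_off(): hands the job in; it is judged then, once.
The state is a dict: "clock": time; "qpos": joint angles; "qd": joint speeds; "effort": joint torques, N m; "position": TCP position; "ee_rot": TCP orientation; "contact_force": force on the tool from outside, world axes, zero at the start; "moment": the same for the moment, N m; "width": finger opening in m; "gripper_force": force on a finger pad.
Only numpy, scipy, OpenCV 4.12 (cv2) and the standard library are available. Lean on these libraries where they do the work, as an engineer would, in place of code of your own. Each camera call takes 0.05 s, during which the arm holds its last target. There are 200 camera calls.

## Working session

There is one attempt and no reset: what is moved stays moved. The work goes in short steps, Python scripts to look and compute and a tool call to move; the robot and the scene stay as the last step left them, time stands still between calls to the robot, and variables do not carry over. Pictures are saved under pics/ and viewed, at most 10 in all, crops included, and the job is handed in when it is done.

Besides the shell and the picture viewer there is one more tool, called after "Emit:" by a JSON object that holds its "op" and its "data", one argument or row to a line. move_arm: Moves the arm, as the interface text tells. Scaled input: -1 to 1 covers 80 cm each way for a shift and 120 degrees each way for a turn. Its arguments: {"type":"object","properties":{"deltas":{"type":"array","items":{"type":"array","items":{"type":"array","items":{"type":"number","minimum":-1,"maximum":1}}}},"squeeze":{"type":"number"}},"required":["deltas"]}

```bash
mkdir -p pics; python3 - <<'E'
from rig import manip
import cv2
for n in("side","top"):
    cv2.imwrite(f"pics/{n}0.png",manip.get_image(n)[:,:,::-1])
    p=manip.camera_params(n);print(n,p)
print(manip.get_state())
E
```

```text
side {'fx': 454.18827786254775, 'fy': 454.18827786254775, 'cx': 283.4222382272104, 'cy': 201.6854509088852, 'R': array([[ 0.78083486, -0.62456573,  0.01464832],
       [-0.45659595, -0.58652778, -0.66895838],
       [ 0.42640012,  0.51565766, -0.74315551]]), 't': array([-0.46260235,  0.35656943,  1.12079415])}
top {'fx': 528.3081927990837, 'fy': 528.3081927990837, 'cx': 277.1337003982283, 'cy': 207.9352022414709, 'R': array([[ 0.02609722, -0.99954862,  0.01488253],
       [-0.98391106, -0.02831541, -0.17640086],
       [ 0.17674264, -0.01003951, -0.9842059 ]]), 't': array([-0.04396372,  0.6160364 ,  1.71019333])}
{'clock': 0.1, 'qpos': array([ 1.08099426e+00,  2.76529466e-01,  1.50603646e+00, -1.01113520e-05,
        1.36071064e+00, -1.21007847e-01]), 'qd': array([-0.00099978, -0.00215573, -0.0052505 ,  0.00042472, -0.00084371,
        0.00042093]), 'effort': array([ 8.92915796e-04, -4.17702234e+01, -2.46403545e+01, -4.54063820e-04,
        5.77384169e-03, -1.80092758e-05]), 'position': array([0.2070394 , 0.53585372, 0.20071564]), 'ee_rot': array([-2.48444215e-04,  1.83352790e-01,  9.83046817e-01, -8.04481917e-04]), 'contact_force': array([-0.44373331, -0.60987923, -0.13206292]), 'moment': array([0.01346573, 0.02575409, 0.00360243]), 'gripper_force': 0.0, 'width': 0.0854464363377126}
```

View pics/side0.png

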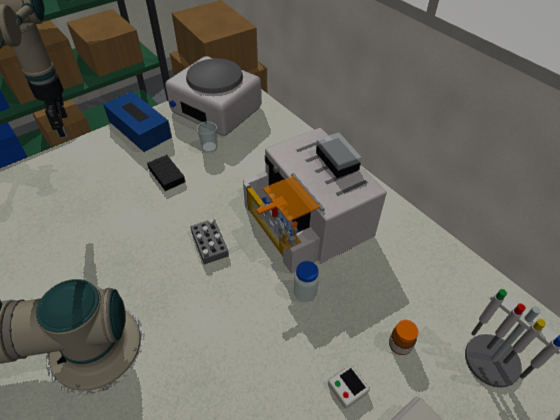

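View pics/top0.png

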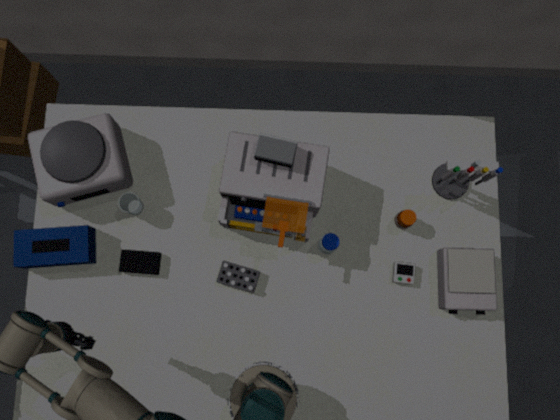

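The side view shows the bay around (315,195), with the orange cover at (285,195). In the top view the bay is at about (275,170) and the tab at (282,240). I'll enlarge both.

```bash
python3 - <<'E'
import cv2,numpy as np
a=cv2.imread("pics/top0.png")[120:260,205:350]
b=cv2.imread("pics/side0.png")[120:280,235:395]
a=cv2.convertScaleAbs(cv2.resize(a,(400,386),interpolation=cv2.INTER_CUBIC),alpha=1.4)
b=cv2.convertScaleAbs(cv2.resize(b,(400,400),interpolation=cv2.INTER_CUBIC),alpha=1.4)
c=np.zeros((400,800,3),np.uint8);c[:386,:400]=a;c[:,400:]=b
cv2.imwrite("pics/crop1.png",c)
E
```

```text
(no output)
```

View pics/crop1.png

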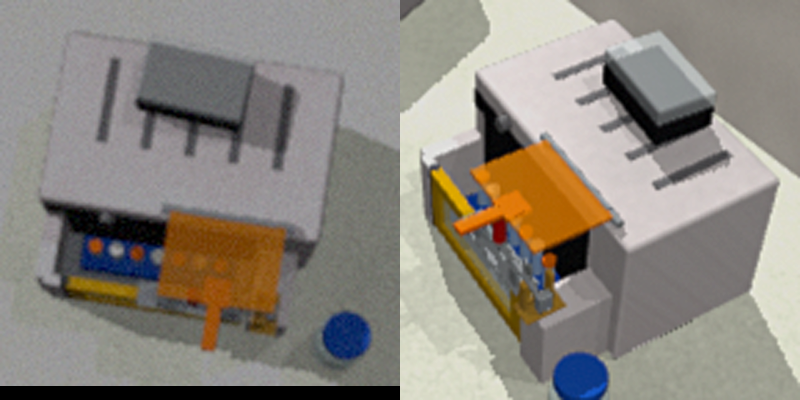

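Crop 1, top half: roof corners at about (70,33), (342,75), (40,203) and (315,240). Side half: corners at (477,75), (622,248), (777,183) and (612,22). The red knob is at (500,228) under the cover. Next I fit the bay pose from the roof corners at z = 0.197.

```bash
cat > h.py <<'E'
import numpy as np,cv2
from rig import manip
from scipy.optimize import least_squares
def proj(n,X):
    p=manip.camera_params(n);c=np.atleast_2d(X)@np.array(p["R"]).T+p["t"]
    return np.c_[p["fx"]*c[:,0]/c[:,2]+p["cx"],p["fy"]*c[:,1]/c[:,2]+p["cy"]]
def tri(us,ut):
    A=[];b=[]
    for n,u in(("side",us),("top",ut)):
        p=manip.camera_params(n);R=np.array(p["R"]);t=np.array(p["t"])
        for k,(f,c) in enumerate(((p["fx"],p["cx"]),(p["fy"],p["cy"]))):
            m=(u[k]-c)/f;A.append(R[k]-m*R[2]);b.append(m*t[2]-t[k])
    return np.linalg.lstsq(np.array(A),np.array(b),rcond=None)[0]
def W(q,P):
    P=np.atleast_2d(P);c,s=np.cos(q[2]),np.sin(q[2])
    return np.c_[q[0]+c*P[:,0]-s*P[:,1],q[1]+s*P[:,0]+c*P[:,1],P[:,2]]
E
python3 - <<'E'
from h import *
C=np.array([[275,160,197],[275,-160,197],[75,160,197],[75,-160,197.]])/1000
t=np.array([[70,33],[342,75],[40,203],[315,240]])/2.7586+[205,120]
s=(np.array([[612,22],[777,183],[477,75],[622,248]])-[400,0])/2.5+[235,120]
ref={}
for n,x in(("top",t),("side",s)):
    g=cv2.GaussianBlur(cv2.imread(f"pics/{n}0.png",0),(3,3),0)
    y=cv2.cornerSubPix(g,x.astype(np.float32)[:,None].copy(),(4,4),(-1,-1),(3,50,.01))[:,0]
    print(n,x.round(1).tolist(),y.round(1).tolist());ref[n]=x
f=lambda q:np.r_[(proj("top",W(q,C))-ref["top"]).ravel(),(proj("side",W(q,C))-ref["side"]).ravel()]
r=least_squares(f,[.5,0,0],loss="soft_l1");q=r.x
print(q,r.fun.reshape(-1,2).round(1).tolist())
for n in("top","side"):
    im=cv2.imread(f"pics/{n}0.png");h=cv2.cvtColor(im,cv2.COLOR_BGR2HSV)
    red=cv2.inRange(h,(0,170,60),(5,255,255))|cv2.inRange(h,(172,150,60),(180,255,255))
    org=cv2.inRange(h,(6,180,80),(20,255,255))
    for nm,m in(("red",red),("org",org)):
        k,_,st,ce=cv2.connectedComponentsWithStats(m)
        print(n,nm,[(st[i].tolist(),ce[i].round(1).tolist()) for i in range(1,k) if st[i,4]>6])
    print(n,proj(n,W(q,np.array([[0,-30,154],[0,-30,172],[0,-108,117],[85,-55,205],[-45,-55,205],[-65,-55,205]])/1000)).round(1).tolist())
E
```

```text
top [[230.4, 132.0], [329.0, 147.2], [219.5, 193.6], [319.2, 207.0]] [[228.6999969482422, 131.8000030517578], [328.6000061035156, 146.0], [219.1999969482422, 192.10000610351562], [318.8999938964844, 207.3000030517578]]
side [[319.8, 128.8], [385.8, 193.2], [265.8, 150.0], [323.8, 219.2]] [[319.79998779296875, 127.19999694824219], [385.79998779296875, 193.1999969482422], [264.79998779296875, 148.8000030517578], [325.1000061035156, 219.6999969482422]]
[ 0.53817961  0.0067252  -0.13439633] [[-0.2, -0.7], [1.8, 0.2], [-0.7, -0.9], [2.3, 2.3], [-0.6, -2.1], [0.3, -0.8], [-3.5, -1.7], [0.5, 2.3]]
top red [([468, 167, 6, 5, 21], [471.0, 168.9])]
top org [([263, 197, 45, 50, 1314], [284.7, 216.2]), ([238, 207, 4, 4, 11], [239.2, 208.8]), ([253, 210, 3, 4, 9], [254.1, 211.3]), ([400, 210, 16, 15, 184], [407.6, 217.0])]
top [[275.6, 228.4], [275.7, 227.6], [299.6, 233.9], [288.3, 200.2], [281.6, 241.9], [280.6, 248.5]]
side red [([272, 208, 5, 9, 40], [274.2, 212.3]), ([515, 304, 10, 11, 68], [519.8, 308.7]), ([343, 392, 5, 6, 22], [345.2, 394.5])]
side org [([256, 177, 63, 44, 1449], [288.9, 198.9]), ([292, 222, 5, 5, 24], [294.1, 223.9]), ([295, 238, 5, 7, 14], [297.4, 241.1]), ([281, 241, 13, 8, 37], [286.0, 245.1]), ([395, 320, 23, 23, 387], [406.5, 331.0])]
side [[272.7, 210.3], [272.7, 205.9], [287.4, 238.6], [305.2, 191.6], [262.2, 210.3], [255.3, 213.3]]
```

```bash
python3 - <<'E'
from h import *
C=np.array([[275,160,197],[275,-160,197],[75,160,197],[75,-160,197.]])/1000
t=np.array([[228.7,131.8],[328.6,146],[219.2,192.1],[318.9,207.3]])
s=np.array([[319.8,127.2],[385.8,193.2],[264.8,148.8],[325.1,219.7]])
t2=np.array([[278,310],[158,292],[208,349]])/2.7586+[205,120]
s2=(np.array([[548,250],[472,172],[457,227]])-[400,0])/2.5+[235,120]
def cov(th,r,y):return [.085-r*np.cos(th),y,.205+r*np.sin(th)]
def P(q):return np.vstack([W(q,C),W(q,np.array([cov(q[3],.098,-.12),cov(q[3],.098,.01),cov(q[3],.15,-.055)]))])
f=lambda q:np.r_[(proj("top",P(q))-np.vstack([t,t2])).ravel(),(proj("side",P(q))-np.vstack([s,s2])).ravel(),(proj("side",W(q,[[0,-.03,.14]]))-[[274.2,213]])[0]]
r=least_squares(f,[.54,0,-.13,.1],loss="soft_l1");q=r.x
print(q.round(4),r.fun.reshape(-1,2).round(1).tolist())
print("bay yaw deg",np.degrees(q[2]))
np.save("q.npy",q)
names=dict(tab=cov(q[3],.13,-.055),tabup=cov(2.0,.13,-.055),hinge=[.085,-.055,.205],knob=[0,-.03,.154],ghinge=[0,.12,.105])
for k,v in names.items():print(k,W(q,[v])[0].round(4))
E
```

```text
[ 0.5427  0.0057 -0.1218  0.0515] [[0.7, -1.4], [1.4, -0.7], [-0.4, -0.2], [2.7, -0.1], [-0.7, 0.4], [0.2, 0.6], [0.9, -0.0], [-0.5, -1.3], [1.5, -2.5], [-1.8, -0.9], [1.2, 0.6], [-5.7, 0.4], [-1.4, -1.0], [-0.4, 0.0], [0.2, 0.1]]
bay yaw deg -6.979847047441219
tab [ 0.4915 -0.0434  0.2117]
tabup [ 0.6741 -0.0658  0.3232]
hinge [ 0.6204 -0.0592  0.205 ]
knob [ 0.539 -0.024  0.154]
ghinge [0.5573 0.1249 0.105 ]
```

```bash
cat >> h.py <<'E'
from scipy.spatial.transform import Rotation as Ro
def cov(th,r,y):return [.085-r*np.cos(th),y,.205+r*np.sin(th)]
def st():
    s=manip.get_state();q=s["ee_rot"];R=Ro.from_quat([q[1],q[2],q[3],q[0]])
    print("t",s["clock"],"pos",s["position"].round(4),"w",round(s["width"],4),"gf",round(s["gripper_force"],1),"F",s["contact_force"].round(1))
    return s,R
def rows(pts,yawy,base=None):
    """pts: world TCP targets; yawy: desired world heading of tool y (rad)"""
    s,R=st();y=R.apply([0,1,0]);tw=-(yawy-np.arctan2(y[1],y[0]))
    tw=(tw+np.pi/2)%np.pi-np.pi/2
    b=s["position"] if base is None else np.array(base)
    for p in pts:print((R.inv().apply(np.array(p)-b)/.8).round(4).tolist(),round(np.degrees(tw)/120,4))
E
python3 - <<'E'
from h import *
q=np.load("q.npy");t=W(q,[cov(q[3],.13,-.055)])[0]
rows([t+[0,0,.08],t+[0,0,-.011]],np.pi/2+q[2])
E
```

```text
t 0.1 pos [0.207  0.5359 0.2007] w 0.0854 gf 0.0 F [-0.4 -0.6 -0.1]
[-0.5927, -0.5474, -0.1129] -0.1179
[-0.5927, -0.5472, 0.0008] -0.1179
```

Emit:
{"op": "move_arm", "data": {
  "deltas": [
    [[0,0,-0.06,0,-1],[-0.05,-0.05,-0.12,-0.05,-1],[-0.1,-0.09,-0.12,-0.118,-1],[-0.15,-0.135,-0.12,-0.118,-1],[-0.2,-0.18,-0.12,-0.118,-1],[-0.25,-0.225,-0.12,-0.118,-1],[-0.3,-0.27,-0.12,-0.118,-1],[-0.35,-0.32,-0.12,-0.118,-1],[-0.4,-0.37,-0.12,-0.118,-1],[-0.45,-0.415,-0.12,-0.118,-1],[-0.49,-0.455,-0.12,-0.118,-1],[-0.53,-0.49,-0.12,-0.118,-1]]
  ],
  "squeeze": 25
}}

```text
clock: 1.3
position: [0.4432, 0.0533, 0.2974]
ee_rot: [-0.0, 0.061, 0.998, 0.0]
contact_force: [1.8, 1.0, -0.3]
width: 0.0855
gripper_force: 0.0
```

```bash
python3 - <<'E'
from h import *
q=np.load("q.npy");t=W(q,[cov(q[3],.13,-.055)])[0]
rows([t+[0,0,.06],t+[0,0,-.011]],np.pi/2+q[2])
print(manip.get_state()["qpos"].round(2))
E
```

```text
t 1.3 pos [0.4432 0.0533 0.2974] w 0.0855 gf 0.0 F [ 1.8  1.  -0.3]
[-0.0746, -0.1126, 0.032] -0.0001
[-0.0746, -0.1127, 0.1208] -0.0001
[-0.04  0.04  1.57  0.    1.54 -1.49]
```

Emit:
{"op": "move_arm", "data": {
  "deltas": [
    [[0,0,0,0,-1]]
  ]
}}

```text
clock: 1.4
position: [0.4455, 0.0496, 0.2967]
ee_rot: [0.0, 0.065, 0.998, -0.002]
contact_force: [-0.7, 1.6, -0.2]
width: 0.0854
gripper_force: 0.0
```

```bash
python3 - <<'E'
from h import *
q=np.load("q.npy");t=W(q,[cov(q[3],.13,-.055)])[0]
rows([t+[0,0,.06],t+[0,0,-.011]],np.pi/2+q[2])
E
```

```text
t 1.4 pos [0.4455 0.0496 0.2967] w 0.0854 gf 0.0 F [-0.7  1.6 -0.2]
[-0.0721, -0.1077, 0.0317] -0.0038
[-0.072, -0.1074, 0.1204] -0.0038
```

Emit:
{"op": "move_arm", "data": {
  "deltas": [
    [[-0.036,-0.054,0.016,0,-1],[-0.072,-0.1077,0.032,-0.004,-1],[-0.072,-0.1077,0.032,-0.004,-1],[-0.072,-0.1077,0.032,-0.004,-1],[-0.072,-0.1077,0.032,-0.004,-1]]
  ]
}}

```text
clock: 1.9
position: [0.4892, -0.0361, 0.2719]
ee_rot: [-0.0, 0.056, 0.998, 0.001]
contact_force: [-0.0, 0.1, 0.2]
width: 0.0858
gripper_force: 0.0
```

```bash
python3 - <<'E'
from h import *
q=np.load("q.npy");t=W(q,[cov(q[3],.13,-.055)])[0]
rows([t+[0,0,.02],t+[0,0,-.011]],np.pi/2+q[2])
a=manip.get_image("top")[150:290,205:345,::-1];b=manip.get_image("side")[120:260,215:355,::-1]
cv2.imwrite("pics/c2.png",cv2.convertScaleAbs(cv2.resize(np.hstack([a,b]),(800,400),interpolation=cv2.INTER_CUBIC),alpha=1.4))
E
```

```text
t 1.9 pos [ 0.4892 -0.0361  0.2719] w 0.0858 gf 0.0 F [-0.   0.1  0.2]
[-0.0039, -0.0088, 0.0502] 0.0043
[-0.004, -0.0089, 0.0889] 0.0043
```

View pics/c2.png

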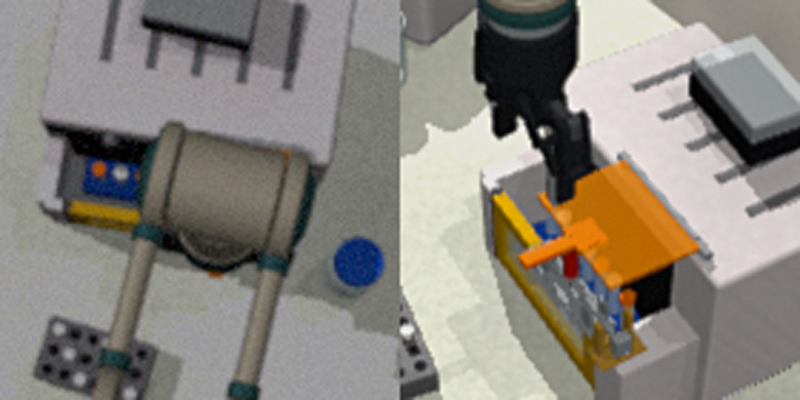

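Side half: the open fingers are above the tab, which is at (560,245), with the red knob behind it at (572,262). Nothing is in the way, so I descend and close gently.

Emit:
{"op": "move_arm", "data": {
  "deltas": [
    [[-0.004,-0.009,0.02,0.004,-1],[-0.004,-0.009,0.045,0.004,-1],[-0.004,-0.009,0.07,0.004,-1],[-0.004,-0.009,0.089,0.004,-1],[-0.004,-0.009,0.089,0.004,-1],[-0.004,-0.009,0.089,0.004,0],[-0.004,-0.009,0.089,0.004,0.3],[-0.004,-0.009,0.089,0.004,0.45],[-0.004,-0.009,0.089,0.004,0.55]]
  ],
  "squeeze": 25
}}

```text
clock: 2.9
position: [0.4926, -0.0448, 0.2015]
ee_rot: [0.001, 0.061, 0.998, -0.0]
contact_force: [-0.4, -0.2, -0.3]
width: 0.0277
gripper_force: 0.0
```

```bash
python3 - <<'E'
from h import *
q=np.load("q.npy");t=W(q,[cov(q[3],.13,-.055)])[0]
rows([t+[0,0,-.011]],np.pi/2+q[2])
b=manip.get_image("side")[130:250,225:345,::-1]
cv2.imwrite("pics/c3.png",cv2.convertScaleAbs(cv2.resize(b,(500,500),interpolation=cv2.INTER_CUBIC),alpha=1.4))
E
```

```text
t 2.9 pos [ 0.4926 -0.0448  0.2015] w 0.0277 gf 0.0 F [-0.4 -0.2 -0.3]
[0.0016, 0.0016, 0.001] 0.0001
```

View pics/c3.png

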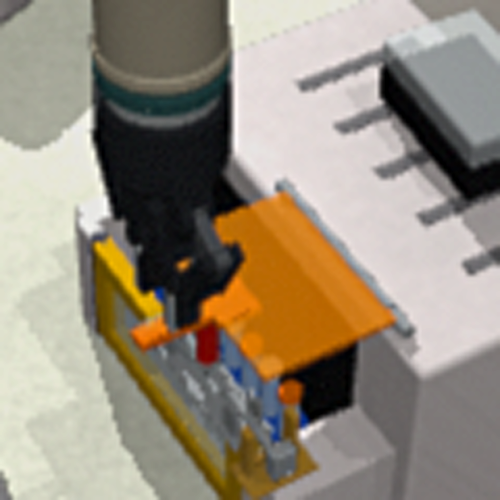

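The fingers, at about (195,290), straddle the tab between its end at (150,333) and the plate. I close the rest of the way.

Emit:
{"op": "move_arm", "data": {
  "deltas": [
    [[0,0,0,0,0.7],[0,0,0,0,0.8],[0,0,0,0,1],[0,0,0,0,1],[0,0,0,0,1]]
  ],
  "squeeze": 25
}}

```text
clock: 3.45
position: [0.4922, -0.0448, 0.2006]
ee_rot: [-0.0, 0.061, 0.998, 0.0]
contact_force: [0.7, -0.5, 1.1]
width: 0.0001
gripper_force: 0.0
```

```bash
python3 - <<'E'
from h import *
q=np.load("q.npy")
s,R=st();p=s["position"]
# arc: keep the grasp's own start angle
c0=W(q,[cov(q[3],.13,-.055)])[0]
ths=np.linspace(q[3],2.0,23)[1:]
print("A")
rows([p+W(q,[cov(t,.13,-.055)])[0]-c0 for t in ths],np.pi/2+q[2])
E
```

```text
t 3.45 pos [ 0.4922 -0.0448  0.2006] w 0.0001 gf 0.0 F [ 0.7 -0.5  1.1]
A
t 3.45 pos [ 0.4922 -0.0448  0.2006] w 0.0001 gf 0.0 F [ 0.7 -0.5  1.1]
[-0.0014, 0.0, -0.0143] 0.0
[-0.004, 0.0, -0.0285] 0.0
[-0.0079, 0.0, -0.0423] 0.0
[-0.013, 0.0, -0.0558] 0.0
[-0.0192, 0.0, -0.0687] 0.0
[-0.0266, 0.0, -0.0811] 0.0
[-0.0351, 0.0, -0.0927] 0.0
[-0.0445, 0.0, -0.1036] 0.0
[-0.0549, 0.0, -0.1136] 0.0
[-0.0661, 0.0, -0.1226] 0.0
[-0.078, 0.0, -0.1306] 0.0
[-0.0906, 0.0, -0.1375] 0.0
[-0.1038, 0.0, -0.1433] 0.0
[-0.1175, 0.0, -0.1478] 0.0
[-0.1315, 0.0, -0.1512] 0.0
[-0.1457, 0.0, -0.1533] 0.0
[-0.1601, 0.0, -0.1541] 0.0
[-0.1744, 0.0, -0.1537] 0.0
[-0.1887, -0.0, -0.152] 0.0
[-0.2028, -0.0, -0.149] 0.0
[-0.2166, -0.0, -0.1448] 0.0
[-0.2299, -0.0, -0.1394] 0.0
```

The fingers closed fully, so they missed the tab. I'll look again.

```bash
python3 - <<'E'
from h import *
b=manip.get_image("side")[140:240,230:330,::-1];cv2.imwrite("pics/s4.png",manip.get_image("side")[:,:,::-1])
cv2.imwrite("pics/c4.png",cv2.convertScaleAbs(cv2.resize(b,(600,600),interpolation=cv2.INTER_CUBIC),alpha=1.4))
q=np.load("q.npy")
s,R=st();p=s["position"]
f=lambda P:((proj("side",P)-[230,140])*6).round(0).tolist()
print("tcp",f(p),"tip",f(p-[0,0,.008]),"tab",f(W(q,[cov(q[3],.13,-.055),cov(q[3],.15,-.055),cov(0,.15,-.055),cov(.2,.15,-.055)])))
E
```

```text
t 3.55 pos [ 0.4922 -0.0448  0.2007] w -0.0002 gf 0.0 F [-0.  -0.4 -0.4]
tcp [[209.0, 426.0]] tip [[209.0, 438.0]] tab [[205.0, 408.0], [164.0, 425.0], [164.0, 437.0], [169.0, 387.0]]
```

View pics/c4.png

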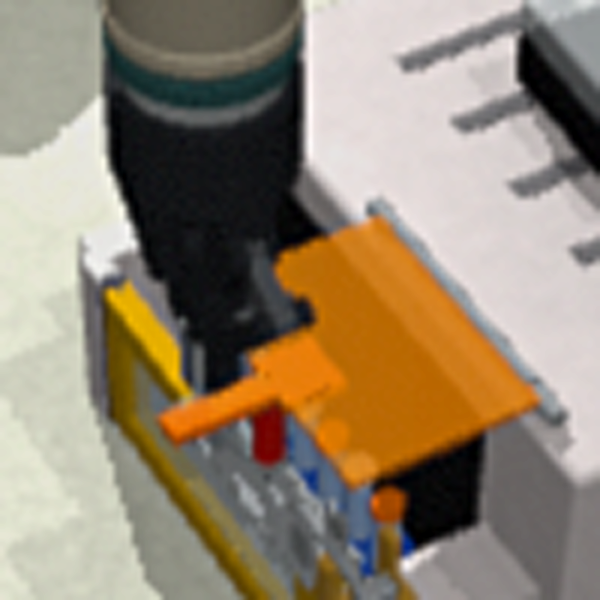

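The finger tips seem to lie behind the tab. I'll check the projection against the first picture, where the gripper hung free at about (58,130), and triangulate the tab without the model.

```bash
python3 - <<'E'
from h import *
q=np.load("q.npy")
print("start tcp side",proj("side",[.207,.536,.2]),"top",proj("top",[.207,.536,.2]))
print("side/top tab tip tri",tri((258,211),(280.4,246.5)), "model", W(q,[cov(q[3],.15,-.055)]))
print("plate FL tri",tri((235+72/2.5,120+172/2.5),(205+158/2.7586,120+292/2.7586)),W(q,[cov(q[3],.098,.01)]))
print("now tcp top",proj("top",[.4922,-.0448,.2007]))
im=cv2.imread("pics/side0.png")[0:160,0:120];im2=cv2.imread("pics/top0.png")[300:420,0:120]
c=np.zeros((480,760,3),np.uint8);c[:,:360]=cv2.resize(im,(360,480));c[:400,360:]=cv2.resize(im2,(400,400))
cv2.imwrite("pics/c5.png",cv2.convertScaleAbs(c,alpha=1.6))
E
```

```text
start tcp side [[ 68.42434219 138.45187733]] top [[ 81.70852333 331.7246351 ]]
side/top tab tip tri [ 0.47322454 -0.03906043  0.20867392] model [[ 0.47168214 -0.04097808  0.21272489]]
plate FL tri [0.53471186 0.0176396  0.20347244] [[0.53112709 0.01722954 0.21004693]]
now tcp top [[282.63039595 240.16656205]]
```

View pics/c5.png

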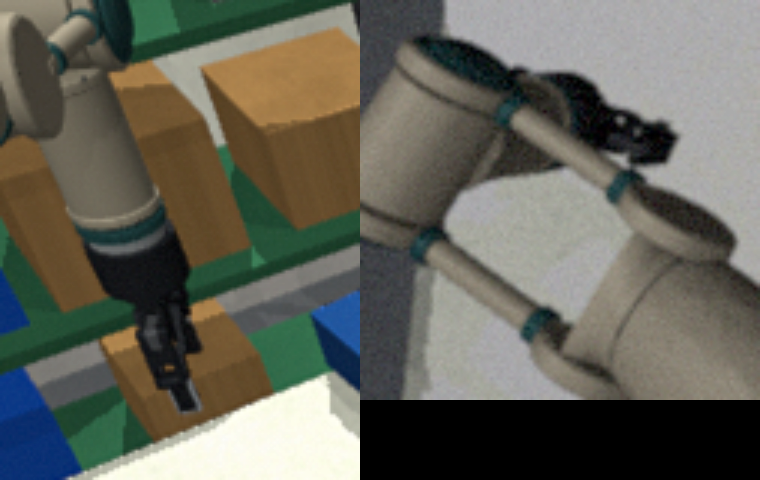

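```bash
python3 - <<'E'
from h import *
X=tri((63.7,126),(83,342));print(X,proj("side",X),proj("top",X))
s,R=st()
R0=Ro.from_quat([.183,.983,0,0]);
for n in("side","top"):
    T=np.array([.207,.536,.2007])
    for y in(-.045,.045):print(n,y,(proj(n,T+R0.apply([0,y,-.005]))).round(1).tolist(), (proj(n,T+R0.apply([0,y,-.065]))).round(1).tolist())
    print(n,"flange",proj(n,T+[0,0,.16]))
E
```

```text
[0.19419073 0.50375028 0.26993379] [[ 59.82992715 126.8233835 ]] [[ 84.13304339 338.09183112]]
t 3.55 pos [ 0.4922 -0.0448  0.2007] w -0.0002 gf 0.0 F [-0.  -0.4 -0.4]
side -0.045 [[67.8, 146.7]] [[60.5, 130.3]]
side 0.045 [[67.8, 127.6]] [[60.8, 111.3]]
side flange [[48.21152303 92.14181884]]
top -0.045 [[95.0, 337.9]] [[88.0, 339.3]]
top 0.045 [[67.1, 325.8]] [[59.0, 326.7]]
top flange [[ 60.3255082  335.04439032]]
```

The images show the finger tips about 30 mm higher than the reported TCP implies, in the free start view as well. So the fingers closed above the tab. I open, descend 28 mm and close again.

Emit:
{"op": "move_arm", "data": {
  "deltas": [
    [[0,0,0,0,-0.5],[0,0,0,0,-0.5],[0,0,0,0,-0.5],[0,0,0,0,-0.5],[0,0,0.015,0,-0.5],[0,0,0.025,0,-0.5],[0,0,0.035,0,-0.5],[0,0,0.035,0,-0.5]]
  ],
  "squeeze": 25
}}

```text
clock: 4.35
position: [0.491, -0.0445, 0.1709]
ee_rot: [-0.002, 0.061, 0.998, 0.0]
contact_force: [-0.7, -0.5, -0.2]
width: 0.0638
gripper_force: 0.0
```

```bash
python3 - <<'E'
from h import *
st()
b=manip.get_image("side")[140:240,230:330,::-1]
cv2.imwrite("pics/c6.png",cv2.convertScaleAbs(cv2.resize(b,(600,600),interpolation=cv2.INTER_CUBIC),alpha=1.4))
E
```

```text
t 4.35 pos [ 0.491  -0.0445  0.1709] w 0.0638 gf 0.0 F [-0.7 -0.5 -0.2]
```

View pics/c6.png

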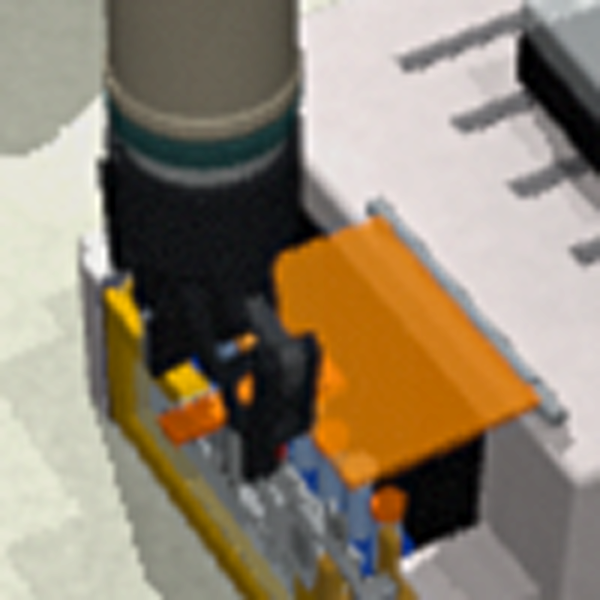

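The near finger, with its tip at (260,470), is now in front of the tab (195,415), and the other is behind it. I close.

Emit:
{"op": "move_arm", "data": {
  "deltas": [
    [[0,0,0,0,0.3],[0,0,0,0,0.5],[0,0,0,0,0.6],[0,0,0,0,0.7],[0,0,0,0,0.9],[0,0,0,0,0.9],[0,0,0,0,0.9]]
  ],
  "squeeze": 25
}}

```text
clock: 5.1
position: [0.4928, -0.0417, 0.173]
ee_rot: [0.001, 0.061, 0.998, 0.003]
contact_force: [1.7, 7.5, 0.8]
width: 0.0148
gripper_force: 29.0
```

```bash
cat >> h.py <<'E'
def arc(a,b,n,dy=0):
    q=np.load("q.npy");s,R=st();p=s["position"]+[0,dy,0];c0=W(q,[cov(a,.13,-.055)])[0]
    for t in np.linspace(a,b,n+1)[1:]:
        print((R.inv().apply(p+W(q,[cov(t,.13,-.055)])[0]-c0-s["position"])/.8).round(4).tolist())
E
python3 -c "
from h import *
arc(np.load('q.npy')[3],.7,12)"
```

```text
t 5.1 pos [ 0.4928 -0.0417  0.173 ] w 0.0148 gf 29.0 F [1.7 7.5 0.8]
[-0.0007, 0.0001, -0.0088]
[-0.0019, 0.0001, -0.0175]
[-0.0035, 0.0002, -0.0261]
[-0.0056, 0.0002, -0.0346]
[-0.0082, 0.0003, -0.043]
[-0.0112, 0.0003, -0.0513]
[-0.0146, 0.0004, -0.0593]
[-0.0185, 0.0004, -0.0672]
[-0.0228, 0.0005, -0.0749]
[-0.0275, 0.0005, -0.0823]
[-0.0326, 0.0006, -0.0894]
[-0.0381, 0.0006, -0.0963]
```

Emit:
{"op": "move_arm", "data": {
  "deltas": [
    [[-0.001,0.003,-0.009,0,0.9],[-0.002,0.004,-0.0175,0,0.9],[-0.0035,0.004,-0.026,0,0.9],[-0.0055,0.004,-0.0345,0,0.9],[-0.008,0.004,-0.043,0,0.9],[-0.011,0.004,-0.051,0,0.9],[-0.0145,0.004,-0.059,0,0.9],[-0.0185,0.004,-0.067,0,0.9],[-0.023,0.004,-0.075,0,0.9],[-0.0275,0.004,-0.082,0,0.9],[-0.0325,0.004,-0.0895,0,0.9],[-0.038,0.004,-0.096,0,0.9]]
  ]
}}

```text
clock: 6.3
position: [0.5224, -0.0455, 0.25]
ee_rot: [-0.001, 0.061, 0.998, -0.0]
contact_force: [-0.4, -0.3, -1.9]
width: 0.0148
gripper_force: 24.8
```

```bash
python3 -c "
from h import *
arc(.68,1.35,12)"
```

```text
t 6.3 pos [ 0.5224 -0.0455  0.25  ] w 0.0148 gf 24.8 F [-0.4 -0.3 -1.9]
[-0.0059, -0.0, -0.0069]
[-0.0122, -0.0, -0.0135]
[-0.0188, -0.0, -0.0197]
[-0.0257, -0.0, -0.0255]
[-0.033, -0.0, -0.0309]
[-0.0406, -0.0, -0.0359]
[-0.0484, -0.0, -0.0405]
[-0.0565, -0.0, -0.0446]
[-0.0648, -0.0, -0.0483]
[-0.0733, -0.0, -0.0515]
[-0.0819, -0.0, -0.0543]
[-0.0907, -0.0, -0.0565]
```

Emit:
{"op": "move_arm", "data": {
  "deltas": [
    [[-0.006,0,-0.007,0,0.9],[-0.012,0,-0.0135,0,0.9],[-0.019,0,-0.0195,0,0.9],[-0.0255,0,-0.0255,0,0.9],[-0.033,0,-0.031,0,0.9],[-0.0405,0,-0.036,0,0.9],[-0.0485,0,-0.0405,0,0.9],[-0.0565,0,-0.0445,0,0.9],[-0.065,0,-0.048,0,0.9],[-0.073,0,-0.0515,0,0.9],[-0.082,0,-0.0545,0,0.9],[-0.0905,0,-0.0565,0,0.9]]
  ]
}}

```text
clock: 7.5
position: [0.5953, -0.0549, 0.2952]
ee_rot: [0.0, 0.061, 0.998, -0.001]
contact_force: [-3.3, -5.3, 0.6]
width: 0.0147
gripper_force: 24.3
```

```bash
python3 -c "
from h import *
arc(1.35,2.0,12)"
```

```text
t 7.5 pos [ 0.5953 -0.0549  0.2952] w 0.0147 gf 24.3 F [-3.3 -5.3  0.6]
[-0.0086, -0.0, -0.0017]
[-0.0174, -0.0, -0.0029]
[-0.0261, -0.0, -0.0037]
[-0.0349, 0.0, -0.0039]
[-0.0437, 0.0, -0.0037]
[-0.0525, 0.0, -0.003]
[-0.0612, 0.0, -0.0019]
[-0.0699, 0.0, -0.0002]
[-0.0784, 0.0, 0.0018]
[-0.0868, 0.0, 0.0044]
[-0.0951, 0.0, 0.0074]
[-0.1032, 0.0, 0.0109]
```

Emit:
{"op": "move_arm", "data": {
  "deltas": [
    [[-0.0085,-0.001,-0.0015,0,0.9],[-0.0175,-0.002,-0.003,0,0.9],[-0.026,-0.003,-0.0035,0,0.9],[-0.035,-0.004,-0.004,0,0.9],[-0.0435,-0.004,-0.0035,0,0.9],[-0.0525,-0.004,-0.003,0,0.9],[-0.061,-0.004,-0.002,0,0.9],[-0.07,-0.004,0,0,0.9],[-0.0785,-0.004,0.002,0,0.9],[-0.087,-0.004,0.0045,0,0.9],[-0.095,-0.004,0.0075,0,0.9],[-0.1,-0.004,0.0095,0,0.9]]
  ]
}}

```text
clock: 8.7
position: [0.6742, -0.0672, 0.2865]
ee_rot: [-0.0, 0.061, 0.998, 0.0]
contact_force: [-0.4, -0.4, -0.4]
width: 0.0044
gripper_force: 0.0
```

```bash
python3 -c "
from h import *
arc(1.98,2.1,4)"
```

```text
t 8.7 pos [ 0.6742 -0.0672  0.2865] w 0.0044 gf 0.0 F [-0.4 -0.4 -0.4]
[-0.0044, -0.0, 0.002]
[-0.0088, -0.0, 0.0041]
[-0.0131, -0.0, 0.0064]
[-0.0174, -0.0, 0.0088]
```

The grip slipped off near the end. I measure where the cover is from colour masks.

```bash
python3 - <<'E'
from h import *
q=np.load("q.npy");st()
for n in("side","top"):
    im=manip.get_image(n)[:,:,::-1].copy();cv2.imwrite(f"pics/n7{n}.png",im);h=cv2.cvtColor(im,cv2.COLOR_BGR2HSV)
    for nm,lo in (("amber",(8,150,60)),("bright",(6,180,140))):
        m=cv2.inRange(h,lo,(20,255,255));m[:, :200]=0;m[:,390:]=0
        k,_,s_,ce=cv2.connectedComponentsWithStats(m)
        for i in range(1,k):
            if s_[i,4]>25:
                print(n,nm,s_[i].tolist(),ce[i].round(1).tolist())
    for th in(1.2,1.4,1.6,1.8,2.0):
        print(n,th,proj(n,W(q,[cov(th,.098,-.12),cov(th,.098,.01),cov(th,.13,-.055),cov(th,.15,-.055)])).round(0).astype(int).tolist())
    print(proj(n,W(q,[cov(0,0,-.12),cov(0,0,.01)])).round(0).tolist())
E
```

```text
t 8.7 pos [ 0.6742 -0.0672  0.2865] w 0.0044 gf 0.0 F [-0.4 -0.4 -0.4]
side amber [294, 147, 29, 59, 873] [308.0, 175.3]
side amber [292, 221, 6, 15, 49] [294.2, 226.8]
side amber [280, 232, 21, 18, 111] [287.8, 241.8]
side 1.2 [[311, 187], [283, 155], [293, 163], [291, 159]]
side 1.4 [[318, 183], [289, 151], [302, 158], [301, 152]]
side 1.6 [[325, 179], [296, 148], [311, 153], [312, 147]]
side 1.8 [[331, 177], [302, 147], [319, 151], [322, 144]]
side 2.0 [[337, 176], [308, 146], [327, 150], [331, 143]]
[[321.0, 206.0], [294.0, 176.0]]
top amber [270, 189, 33, 10, 108] [285.0, 193.3]
top 1.2 [[310, 208], [265, 201], [288, 206], [287, 208]]
top 1.4 [[311, 201], [266, 194], [289, 197], [289, 197]]
top 1.6 [[312, 194], [267, 188], [290, 188], [291, 187]]
top 1.8 [[313, 188], [268, 181], [291, 180], [292, 177]]
top 2.0 [[314, 182], [269, 176], [293, 172], [293, 168]]
[[309.0, 202.0], [267.0, 195.0]]
```

```bash
python3 - <<'E'
from h import *
q=np.load("q.npy");b=np.array([-np.sin(q[2]),np.cos(q[2]),0])
for o in(.032,.039,.046):
  for dz in(-.008,0,.01,.02,.03,.04):
    print(o,dz,((proj("side",np.array([.491,-.0445,.1709+dz])-o*b)-[230,140])*6).round(0).tolist())
# cover angle from the amber mask: free edge/tab extremes in side view
m=cv2.inRange(cv2.cvtColor(cv2.imread("pics/n7side.png"),cv2.COLOR_BGR2HSV),(8,150,60),(20,255,255))[:,285:330]
for r in range(144,208,5):
    c=np.where(m[r])[0]+285;print(r,(c.min(),c.max(),len(c)) if len(c) else None)
E
```

```text
0.032 -0.008 [[245.0, 533.0]]
0.032 0 [[245.0, 522.0]]
0.032 0.01 [[245.0, 507.0]]
0.032 0.02 [[245.0, 492.0]]
0.032 0.03 [[245.0, 476.0]]
0.032 0.04 [[245.0, 461.0]]
0.039 -0.008 [[254.0, 544.0]]
0.039 0 [[254.0, 533.0]]
0.039 0.01 [[254.0, 518.0]]
0.039 0.02 [[253.0, 503.0]]
0.039 0.03 [[253.0, 488.0]]
0.039 0.04 [[253.0, 472.0]]
0.046 -0.008 [[262.0, 555.0]]
0.046 0 [[262.0, 544.0]]
0.046 0.01 [[262.0, 529.0]]
0.046 0.02 [[262.0, 514.0]]
0.046 0.03 [[262.0, 499.0]]
0.046 0.04 [[262.0, 483.0]]
144 None
149 (np.int64(307), np.int64(310), 4)
154 (np.int64(295), np.int64(310), 9)
159 (np.int64(295), np.int64(311), 15)
164 (np.int64(294), np.int64(310), 17)
169 (np.int64(295), np.int64(313), 19)
174 (np.int64(294), np.int64(318), 25)
179 (np.int64(298), np.int64(322), 25)
184 (np.int64(302), np.int64(322), 21)
189 (np.int64(306), np.int64(322), 17)
194 (np.int64(310), np.int64(321), 12)
199 (np.int64(315), np.int64(321), 7)
204 (np.int64(319), np.int64(320), 2)
```

The cover stands at about 1.57 rad. The fingers are really about 38 mm higher than reported, so they had only the edge of the tab. I'll go over the tab, come down in front of the cover and push it the rest of the way with closed fingers.

```bash
cat >> h.py <<'E'
ZB=.038
def tgt(x,y,ztip): # bay xy, real tip height -> reported TCP
    return W(np.load("q.npy"),[[x,y,ztip+.008-ZB]])[0]
E
python3 - <<'E'
from h import *
q=np.load("q.npy");x=(W(q,[[0,0,0]]))
rows([tgt(.139,-.055,.38),tgt(.035,-.055,.38),tgt(.035,-.055,.302),tgt(.062,-.055,.302),tgt(.11,-.055,.302)],np.pi/2+q[2])
E
```

```text
t 8.8 pos [ 0.674  -0.0671  0.2863] w 0.0043 gf 0.0 F [ 0.5  0.8 -0.1]
[0.0003, 0.0017, -0.0796] 0.0001
[0.1303, 0.0017, -0.0795] 0.0001
[0.1302, 0.0017, 0.018] 0.0001
[0.0965, 0.0017, 0.018] 0.0001
[0.0365, 0.0016, 0.018] 0.0001
```

Emit:
{"op": "move_arm", "data": {
  "deltas": [
    [[0,0.001,-0.04,0,1],[0,0.001,-0.08,0,1],[0,0.001,-0.085,0,1],[0.04,0.001,-0.085,0,1],[0.085,0.001,-0.085,0,1],[0.13,0.001,-0.085,0,1],[0.13,0.001,-0.085,0,1],[0.13,0.001,-0.05,0,1],[0.13,0.001,-0.01,0,1],[0.13,0.001,0.018,0,1],[0.13,0.001,0.018,0,1]]
  ]
}}

```text
clock: 9.9
position: [0.5687, -0.0532, 0.2688]
ee_rot: [-0.004, 0.061, 0.998, 0.001]
contact_force: [0.0, -0.1, 0.6]
width: -0.0001
gripper_force: 0.0
```

```bash
python3 - <<'E'
from h import *
q=np.load("q.npy")
rows([tgt(x,-.055,.302) for x in (.05,.06,.07,.08,.09,.1,.105,.11,.115)],np.pi/2+q[2])
im=manip.get_image("side")[:,:,::-1];h=cv2.cvtColor(im.copy(),cv2.COLOR_BGR2HSV)
m=cv2.inRange(h,(8,150,60),(20,255,255));m[:,:285]=0;m[:,345:]=0;m[210:]=0
print(cv2.boundingRect(m))
E
```

```text
t 9.9 pos [ 0.5687 -0.0532  0.2688] w -0.0001 gf 0.0 F [ 0.  -0.1  0.6]
[-0.0213, 0.0004, -0.0041] 0.0
[-0.0338, 0.0004, -0.0042] 0.0
[-0.0463, 0.0004, -0.0043] 0.0
[-0.0588, 0.0004, -0.0044] 0.0
[-0.0713, 0.0004, -0.0045] 0.0
[-0.0838, 0.0004, -0.0046] 0.0
[-0.09, 0.0004, -0.0046] 0.0
[-0.0963, 0.0004, -0.0047] 0.0
[-0.1025, 0.0004, -0.0047] 0.0
(294, 147, 29, 59)
```

Emit:
{"op": "move_arm", "data": {
  "deltas": [
    [[-0.012,0,-0.002,0,1],[-0.022,0,-0.003,0,1],[-0.03,0,-0.003,0,1],[-0.037,0,-0.003,0,1],[-0.044,0,-0.003,0,1],[-0.051,0,-0.003,0,1],[-0.058,0,-0.003,0,1],[-0.065,0,-0.003,0,1],[-0.071,0,-0.003,0,1],[-0.077,0,-0.003,0,1],[-0.083,0,-0.003,0,1],[-0.083,0,-0.003,0,1]]
  ]
}}

```text
clock: 11.15
position: [0.6374, -0.0617, 0.275]
ee_rot: [0.0, 0.061, 0.998, 0.0]
contact_force: [0.7, -0.3, -0.0]
width: -0.0
gripper_force: 0.0
```

```bash
cat > cv.py <<'E'
from h import *
q=np.load("q.npy")
rows([tgt(x,-.055,.302) for x in (.105,.11,.115,.12)],np.pi/2+q[2])
im=manip.get_image("side")[:,:,::-1];h=cv2.cvtColor(im.copy(),cv2.COLOR_BGR2HSV)
m=cv2.inRange(h,(8,150,60),(20,255,255));m[:,:285]=0;m[:,345:]=0;m[210:]=0
print(cv2.boundingRect(m))
for th in(1.6,1.8,1.9,2.0,2.1):print(th,proj("side",W(q,[cov(th,.098,-.12),cov(th,.098,.01)])).round(1).tolist())
for r in range(146,190,4):
    c=np.where(m[r])[0];print(r,(int(c.min()),int(c.max()),len(c)) if len(c) else None)
E
python3 cv.py
```

```text
t 11.15 pos [ 0.6374 -0.0617  0.275 ] w -0.0 gf 0.0 F [ 0.7 -0.3 -0. ]
[-0.0035, 0.0006, 0.0037] 0.0001
[-0.0097, 0.0006, 0.0037] 0.0001
[-0.016, 0.0006, 0.0037] 0.0001
[-0.0222, 0.0006, 0.0037] 0.0001
(294, 147, 40, 59)
1.6 [[324.8, 179.1], [295.7, 148.3]]
1.8 [[331.3, 177.0], [302.0, 146.5]]
1.9 [[334.3, 176.4], [304.9, 146.1]]
2.0 [[337.2, 176.1], [307.8, 145.9]]
2.1 [[339.8, 176.1], [310.4, 146.1]]
146 None
150 (303, 308, 6)
154 (302, 324, 11)
158 (301, 322, 11)
162 (299, 321, 17)
166 (298, 324, 27)
170 (296, 327, 32)
174 (295, 331, 37)
178 (297, 333, 37)
182 (301, 331, 31)
186 (304, 329, 26)
```

The mask's right edge moved from 322 to 333, so the cover is at about 1.87 rad. I keep pushing gently until the stop shows as force.

Emit:
{"op": "move_arm", "data": {
  "deltas": [
    [[-0.004,0,0.003,0,1],[-0.008,0,0.003,0,1],[-0.012,0,0.003,0,1],[-0.015,0,0.003,0,1],[-0.017,0,0.003,0,1]]
  ]
}}

```text
clock: 11.7
position: [0.6501, -0.0633, 0.2726]
ee_rot: [-0.0, 0.061, 0.998, 0.0]
contact_force: [-0.5, -0.5, 0.0]
width: 0.0
gripper_force: 0.4
```

```bash
python3 cv.py | sed -n '1,6p;15p;16,18p'
```

```text
t 11.7 pos [ 0.6501 -0.0633  0.2726] w 0.0 gf 0.4 F [-0.5 -0.5  0. ]
[0.0125, 0.0006, 0.0007] 0.0001
[0.0063, 0.0006, 0.0007] 0.0001
[0.0, 0.0006, 0.0007] 0.0001
[-0.0062, 0.0006, 0.0007] 0.0001
(294, 143, 44, 63)
158 (302, 326, 14)
162 (301, 325, 23)
166 (299, 328, 30)
170 (297, 332, 36)
```

Emit:
{"op": "move_arm", "data": {
  "deltas": [
    [[-0.003,0,0,0,1],[-0.006,0,0,0,1],[-0.009,0,0,0,1],[-0.009,0,0,0,1]]
  ]
}}

```text
clock: 12.15
position: [0.6513, -0.0634, 0.2726]
ee_rot: [-0.006, 0.061, 0.998, 0.0]
contact_force: [-12.2, 1.4, 4.1]
width: -0.0005
gripper_force: 6.5
```

```bash
python3 cv.py | sed -n '1,1p;6p'
```

```text
t 12.15 pos [ 0.6513 -0.0634  0.2726] w -0.0005 gf 6.5 F [-12.2   1.4   4.1]
(294, 147, 44, 59)
```

The force rose to 12 N and the mask edge is at column 337, so the cover is on its stop. I back away, then move over the knob with the fingers half open.

```bash
python3 - <<'E'
from h import *
q=np.load("q.npy")
rows([tgt(.06,-.055,.30),tgt(0,-.03,.30),tgt(0,-.03,.20),tgt(0,-.03,.14)],np.pi/2+q[2])
E
```

```text
t 12.2 pos [ 0.6513 -0.0634  0.2725] w 0.0004 gf 6.5 F [-12.9   2.2   5. ]
[0.0702, 0.0006, 0.0041] 0.0001
[0.1452, 0.0318, 0.005] 0.0001
[0.1436, 0.0318, 0.13] 0.0001
[0.1427, 0.0319, 0.205] 0.0001
```

Emit:
{"op": "move_arm", "data": {
  "deltas": [
    [[0.01,0,0,0,1],[0.025,0,0,0,1],[0.05,0,0,0,1],[0.1,0.015,0,0,-0.15],[0.144,0.032,0,0,-0.15],[0.144,0.032,0.03,0,-0.15],[0.144,0.032,0.07,0,-0.15],[0.144,0.032,0.11,0,-0.15],[0.144,0.032,0.13,0,-0.15],[0.144,0.032,0.13,0,-0.15],[0.144,0.032,0.13,0,-0.15]]
  ],
  "squeeze": 40
}}

```text
clock: 13.3
position: [0.5464, -0.0248, 0.1694]
ee_rot: [0.001, 0.061, 0.998, -0.0]
contact_force: [0.7, -0.1, 0.9]
width: 0.049
gripper_force: 0.0
```

```bash
python3 - <<'E'
from h import *
q=np.load("q.npy")
rows([tgt(0,-.03,.14)],np.pi/2+q[2])
im=manip.get_image("side")[:,:,::-1].copy();h=cv2.cvtColor(im,cv2.COLOR_BGR2HSV)
m=cv2.inRange(h,(8,150,60),(20,255,255));m[:,:285]=0;m[:,345:]=0;m[210:]=0;print("cover",cv2.boundingRect(m))
red=cv2.inRange(h,(0,150,60),(6,255,255))|cv2.inRange(h,(172,150,60),(180,255,255));red[:,:240]=0;red[:,310:]=0
k,_,s_,ce=cv2.connectedComponentsWithStats(red);print([(s_[i].tolist(),ce[i].round(1).tolist()) for i in range(1,k) if s_[i,4]>5])
print("pred knob top/base",proj("side",W(q,[[0,-.03,.172],[0,-.03,.126]])).round(1).tolist())
a=manip.get_image("top")[150:250,230:330,::-1]
c=np.hstack([cv2.resize(im[140:240,225:325],(400,400),interpolation=cv2.INTER_CUBIC),cv2.resize(a,(400,400),interpolation=cv2.INTER_CUBIC)])
cv2.imwrite("pics/c8.png",cv2.convertScaleAbs(c,alpha=1.5))
E
```

```text
t 13.3 pos [ 0.5464 -0.0248  0.1694] w 0.049 gf 0.0 F [ 0.7 -0.1  0.9]
[0.0093, -0.0001, 0.0742] 0.0001
cover (294, 143, 44, 63)
[([272, 203, 6, 14, 67], [274.1, 209.6])]
pred knob top/base [[274.4, 205.2], [274.4, 216.4]]
```

View pics/c8.png

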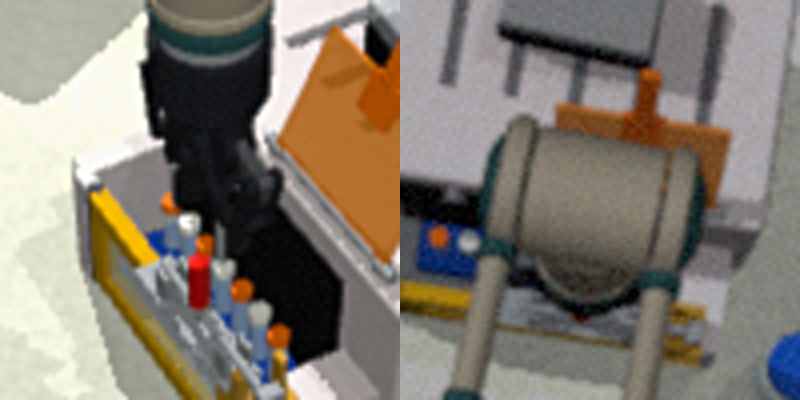

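The cover lies well back, with the side crop showing it at (345,140). The knob (200,282) stands free between the tubes and is within about 2 mm of the prediction. I descend around it and close.

Emit:
{"op": "move_arm", "data": {
  "deltas": [
    [[0.009,0,0.01,0,-0.15],[0.009,0,0.03,0,-0.15],[0.009,0,0.05,0,-0.15],[0.009,0,0.065,0,-0.15],[0.009,0,0.074,0,-0.15],[0.009,0,0.074,0,-0.15]]
  ],
  "squeeze": 40
}}

```text
clock: 14.0
position: [0.5379, -0.0237, 0.1086]
ee_rot: [-0.001, 0.061, 0.998, 0.0]
contact_force: [0.6, -0.4, -0.9]
width: 0.0493
gripper_force: 0.0
```

```bash
python3 - <<'E'
from h import *
q=np.load("q.npy")
rows([tgt(0,-.03,.14)],np.pi/2+q[2])
im=manip.get_image("side")[:,:,::-1].copy()
cv2.imwrite("pics/c9.png",cv2.convertScaleAbs(cv2.resize(im[150:250,225:325],(600,600),interpolation=cv2.INTER_CUBIC),alpha=1.5))
E
```

```text
t 14.0 pos [ 0.5379 -0.0237  0.1086] w 0.0493 gf 0.0 F [ 0.6 -0.4 -0.9]
[-0.0014, -0.0002, -0.0017] 0.0001
```

Emit:
{"op": "move_arm", "data": {
  "deltas": [
    [[0,0,0,0,0.2],[0,0,0,0,0.4],[0,0,0,0,0.6],[0,0,0,0,0.8],[0,0,0,0,0.9],[0,0,0,0,0.9]]
  ],
  "squeeze": 40
}}

```text
clock: 14.65
position: [0.5394, -0.0227, 0.1102]
ee_rot: [0.001, 0.061, 0.998, 0.001]
contact_force: [0.1, 5.0, 5.0]
width: 0.0146
gripper_force: 39.0
```

```bash
python3 - <<'E'
from h import *
q=np.load("q.npy");st()
im=manip.get_image("side")[:,:,::-1].copy();cv2.imwrite("pics/n10.png",im);h=cv2.cvtColor(im,cv2.COLOR_BGR2HSV)
red=cv2.inRange(h,(0,150,60),(6,255,255))|cv2.inRange(h,(172,150,60),(180,255,255));red[:,:240]=0;red[:,310:]=0
k,_,s_,ce=cv2.connectedComponentsWithStats(red);print([(s_[i].tolist(),ce[i].round(1).tolist()) for i in range(1,k) if s_[i,4]>2])
E
```

```text
t 14.65 pos [ 0.5394 -0.0227  0.1102] w 0.0146 gf 39.0 F [0.1 5.  5. ]
[]
```

Emit:
{"op": "move_arm", "data": {
  "deltas": [
    [[0,0.001,-0.004,0,0.9],[0,0.001,-0.009,0,0.9],[0,0.001,-0.0135,0,0.9],[0,0.001,-0.0155,0,0.9],[0,0.001,-0.0155,0,0.9]]
  ],
  "squeeze": 50
}}

```text
clock: 15.2
position: [0.5391, -0.0227, 0.1222]
ee_rot: [0.0, 0.061, 0.998, 0.0]
contact_force: [2.2, 4.6, -2.0]
width: 0.0143
gripper_force: 48.8
```

The lift is 12 mm and the load is just the bolt's weight. Next I draw it sideways.

Emit:
{"op": "move_arm", "data": {
  "deltas": [
    [[0,0.006,0.0005,0,0.9],[0,0.012,0.0005,0,0.9],[0,0.018,0.0005,0,0.9],[0,0.024,0.0005,0,0.9],[0,0.03,0.0005,0,0.9],[0,0.036,0.0005,0,0.9],[0,0.042,0.0005,0,0.9],[0,0.046,0.0005,0,0.9],[0,0.046,0.0005,0,0.9]]
  ]
}}

```text
clock: 16.1
position: [0.5436, 0.0144, 0.1215]
ee_rot: [0.0, 0.061, 0.998, 0.001]
contact_force: [2.0, 0.2, -1.1]
width: 0.0147
gripper_force: 48.9
```

```bash
python3 - <<'E'
from h import *
q=np.load("q.npy");s,R=st()
c,sn=np.cos(q[2]),np.sin(q[2]);d=s["position"][:2]-q[:2];print("bay",c*d[0]+sn*d[1],-sn*d[0]+c*d[1])
H=W(q,[[0,.12,.105]])[0][:2];v=s["position"][:2]-H;print("radius",np.hypot(*v))
for a in np.linspace(.034,.37,12):
    # clockwise from above about the hinge
    r=Ro.from_euler("z",-a).apply([v[0],v[1],0])
    p=np.r_[H+r[:2],s["position"][2]]
    print(round(a,3),(R.inv().apply(p-s["position"])/.8).round(4).tolist(),"twist",round(np.degrees(a)/120,4))
E
```

```text
t 16.1 pos [0.5436 0.0144 0.1215] w 0.0147 gf 48.9 F [ 2.   0.2 -1.1]
bay -0.00018447592358138316 0.008702772740929773
radius 0.11129738014402453
0.034 [0.0047, 0.0001, -0.0] twist 0.0162
0.065 [0.009, 0.0003, -0.0] twist 0.0308
0.095 [0.0132, 0.0007, -0.0] twist 0.0454
0.126 [0.0174, 0.0011, -0.0] twist 0.06
0.156 [0.0216, 0.0017, -0.0] twist 0.0746
0.187 [0.0258, 0.0025, -0.0] twist 0.0892
0.217 [0.03, 0.0033, -0.0] twist 0.1037
0.248 [0.0341, 0.0043, -0.0] twist 0.1183
0.278 [0.0382, 0.0054, -0.0] twist 0.1329
0.309 [0.0423, 0.0067, -0.0] twist 0.1475
0.339 [0.0463, 0.008, -0.0] twist 0.1621
0.37 [0.0503, 0.0095, -0.0] twist 0.1767
```

The bolt is drawn 37 mm and clear of the keeper. I swing the gate along its arc, turning the hand with it.

Emit:
{"op": "move_arm", "data": {
  "deltas": [
    [[0.0045,0,0,0.016,0.9],[0.009,0,0,0.031,0.9],[0.013,0.0005,0,0.045,0.9],[0.0175,0.001,0,0.06,0.9],[0.0215,0.0015,0,0.075,0.9],[0.026,0.0025,0,0.089,0.9],[0.03,0.0035,0,0.104,0.9],[0.034,0.0045,0,0.118,0.9],[0.038,0.0055,0,0.133,0.9],[0.0425,0.0065,0,0.1475,0.9],[0.0465,0.008,0,0.162,0.9],[0.0465,0.008,0,0.162,0.9]]
  ]
}}

```text
clock: 17.3
position: [0.5072, 0.0249, 0.1216]
ee_rot: [0.0, 0.228, 0.974, 0.001]
contact_force: [2.1, -0.3, -1.2]
width: 0.0145
gripper_force: 48.9
```

```bash
cat > chk.py <<'E'
from h import *
q=np.load("q.npy");s,R=st()
c,sn=np.cos(q[2]),np.sin(q[2]);d=s["position"][:2]-q[:2];b=np.array([c*d[0]+sn*d[1],-sn*d[0]+c*d[1]])
print("bay",b,"radius",np.hypot(b[0],b[1]-.12),"gate angle by tcp",np.arctan2(-b[0],.12-b[1]),"out mm",210*np.sin(np.arctan2(-b[0],.12-b[1])))
E
python3 chk.py; python3 - <<'E'
from h import *
q=np.load("q.npy")
im=manip.get_image("side")[:,:,::-1].copy();b=manip.get_image("top")[:,:,::-1].copy()
cc=lambda a,x,y:cv2.resize(a[y:y+110,x:x+110],(400,400),interpolation=cv2.INTER_CUBIC)
cv2.imwrite("pics/c10.png",cv2.convertScaleAbs(np.hstack([cc(im,230,145),cc(b,225,165)]),alpha=1.5))
for n,o in(("side",(230,145)),("top",(225,165))):
    for a in(0,.28,.34,.40):
        P=W(q,[[-.21*np.sin(a),.12-.21*np.cos(a),.105]]);print(n,a,((proj(n,P)-o)*400/110).round(0).tolist())
E
```

```text
t 17.3 pos [0.5072 0.0249 0.1216] w 0.0145 gf 48.9 F [ 2.1 -0.3 -1.2]
bay [-0.03757621  0.01468657] radius 0.11181632139100721 gate angle by tcp 0.34272306820039594 out mm 70.5711379378445
side 0 [[203.0, 331.0]]
side 0.28 [[130.0, 356.0]]
side 0.34 [[113.0, 359.0]]
side 0.4 [[96.0, 361.0]]
top 0 [[252.0, 243.0]]
top 0.28 [[233.0, 306.0]]
top 0.34 [[227.0, 319.0]]
top 0.4 [[220.0, 331.0]]
```

View pics/c10.png

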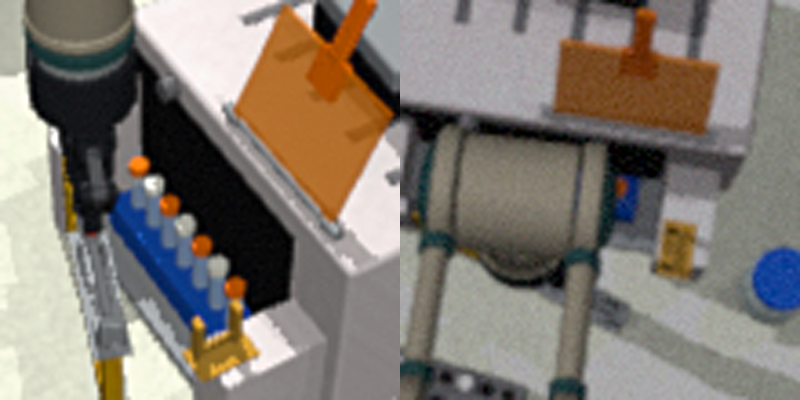

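The gate is ajar with its free edge at about (118,358) in the side crop, which matches 0.34 rad. The cover is back on its stop and the fingers hold the knob. I let it settle briefly, check, and hand in.

Emit:
{"op": "move_arm", "data": {
  "deltas": [
    [[0,0,0,0,0.9],[0,0,0,0,0.9],[0,0,0,0,0.9],[0,0,0,0,0.9],[0,0,0,0,0.9]]
  ]
}}

```text
clock: 17.9
position: [0.5073, 0.0243, 0.1215]
ee_rot: [0.0, 0.228, 0.974, 0.0]
contact_force: [3.4, 0.3, -2.3]
width: 0.0149
gripper_force: 49.0
```

```bash
python3 chk.py && python3 -c "
from rig import manip
print(manip.sign_off())"
```

```text
t 17.9 pos [0.5073 0.0243 0.1215] w 0.0149 gf 49.0 F [ 3.4  0.3 -2.3]
bay [-0.0373643  0.0140849] radius 0.11231250822277491 gate angle by tcp 0.3391456711998606 out mm 69.86312509557698
the job is handed in; nothing more can be done
None
```

I handed the job in at 17.9 s: the cover is on its stop (my grip slipped off its tab partway, so I pushed it the rest of the way with closed fingers), the bolt was lifted about 12 mm and drawn 37 mm clear of the keeper, and the gate is held by the knob about 70 mm ajar.

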